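# Hang the drill-bit caddy in the notch of the bin rim

### The arm

A 6-joint arm with a two-finger parallel gripper is mounted at the origin on the work surface. World frame = base frame: x ahead of the robot, y to its left, z up, the work surface at z = 0. Lengths are in m, angles in rad, forces in N, time in s.
With the tool pointing down it reaches from about 0.275 to 0.85 m from the base axis. Payload 5.2 kg.
Tool frame: the origin (TCP) lies on the mounting face of the last link; the fingertips stand 173 mm ahead of it and the grasp point (between the pads) lies 155 mm ahead of it; z points along the fingers, y is the direction in which the jaws open and shut (so a half turn about z gives the same grasp; the last joint's range is limited). The gripper opens to 85 mm and grips with 20 to 120 N. Pads are 22 mm wide; open, the fingers measure 114 mm over their backs; the gripper's body (76 mm by 85 mm) begins 54 mm behind the grasp point. The pads swing forward as they close: fully open they stand 13 mm farther back than shut.
Start: joints at [0.951, 0.259, 1.535, -0, 1.348, -0.203], TCP at [0.223, 0.503, 0.405] pointing down, gripper open.
Joint ranges: [-3.14, 3.14], [-0.91, 2.08], [0.19, 2.58], [-1.22, 4.36], [0.22, 2.71], [-3.12, 3.12]. Speed limits (rad/s): [2.57, 2.57, 3.14, 3.14, 3.14, 3.14].

### API

Orientations are given as a unit quaternion [x, y, z, w].
In Python, from cell import env, eyes, spotter gives the robot as it stands. The module is installed in compiled form; this text tells all that it offers.
- The arm moves only by the tool apply_moves, never from a script. Its argument "series" is a list of rows, each a list of 4 numbers: the shift along the tool's x, y, z as a fraction of full scale, then the turn about the tool's z as a fraction of full scale. In form: [[x, y, z, spin], ...]. A call has 1 to 12 rows; each row shifts and turns the commanded pose from where the row before left it, along the tool's axes as they then stand; what a row does not reach is not made up. Full scale, the value 1, is 0.02 m for a shift and 360 degrees for a turn. A row lasts 1/12 s, in which the tool goes at most 41.7 mm and 7.16 degrees, less where a joint would pass 70% of its speed; a pose out of reach is approached as far as the arm can. A call with a number of a shift or a turn outside -1 to 1 is refused whole. A call with a gripper value outside its range is refused whole. "grip" is the closure, from 0 (fully open) to 1 (shut), set as the call begins (left out, the last holds). The fingers move at their own pace and stop on an object; "force" is the grip in N (left out, the last holds). Time passes only in rows, so rows that do not move let the fingers close. It gives the time, the measured TCP pose, the force and the opening at its end, in the units of the state.
- env.get_state(): the state, without advancing time (a new reading comes with each control period).
- eyes.grab_frame(name): name is "side" or "top"; returns the picture (400x640x3 uint8, red, green, blue); there is no depth.
- eyes.camera_info(name): a dict with "fovy" (degrees; the focal length in pixels is half the picture's height over the tangent of half this angle, whatever the lens; pixels are square), "cx", "cy" (the principal point, pixels), "k1" (the pictures are not rectified: a ray, as slopes to the right and down, at radius r is drawn at 1 + k1 r^2 times it, then the intrinsics apply), "extrinsics" (4x4, takes a point from world to camera coordinates). Camera axes: x right, y down, z forward; pixel columns grow to the right and rows downward; lengths in m; the calibration is good to about 2 mm. A picture is of the moment at which its call begins. camera_info takes no time and is no camera call.
- env.hand_in(): hands the job in, once; it reports no verdict.
Trained networks look in the newest picture that a camera, given by its name, has taken for a name from the list of things; names that differ only in an ending like _2 or _b are one class to them, and where a whole thing is asked for, a point or a joint stands for the part that bears it (a point fixed in the world has none). Each returns a list of dicts, best first, with "p" (0 to 1); they miss things now and then, are a little off and sometimes report something else, mostly with a low value. They report only what shows in the picture. A call takes as long as a camera call.
- spotter.recognise(camera, name): "at" ([x, y, z] in m, in world coordinates, good to about 4 mm: the middle of the surface that is visible of it).
- spotter.cut_out(camera, name): "region" (400x640 bool, what is visible of it).
The state is a dict: "time_s": time; "joints": joint angles; "qvel": joint speeds; "joint_efforts": joint torques, N m; "eef_pos": TCP position; "eef_rot": TCP orientation; "contact_force": force on the tool from outside, world axes, zero at the start; "ft_torque": the same for the moment, N m; "width": finger opening in m.
Only numpy, scipy, OpenCV 4.12 (cv2) and the standard library are available. Lean on these libraries where they do the work, as an engineer would, in place of code of your own. Each camera call takes 0.05 s, during which the arm holds its last target. There are 200 camera calls.

### The job

Take the orange drill-bit caddy by its black post and hook its bent lip over the metal strip on the near rim of the blue bin, so that the caddy hangs inside the bin. Slide it along the strip until the lip drops into the notch, fully home, and let go. Be gentle, never force it against the bin; keep the caddy upright all the way so that no bit falls out, and leave the booklets, the glue jar and the tape roll where they are.

Things in the scene. Friction and masses are not known exactly. Their poses are not given: they have to be found in the camera images.
- bin: Blue open bin fixed to the bench, 220 (x) by 380 (y) by 100 mm high, walls 6, floor 4 mm. Origin: on the bench under the middle (in length and thickness) of its near long wall, the robot's side; x points into the bin, y along that wall, z up. Near wall's faces at x = -3 and +3 mm. Two booklets lie on the floor round x = 150, y = 60, top at z = 28.
- bin_rim (a point): At (0, 0, 112) mm in the bin's frame: top of the aluminium strip, 6 mm thick, standing on the near wall flush with its faces. It has one notch, 54 mm long in y, floor at z = 107, ends marked yellow. The notch's centre is anywhere in bin y -30 to +30 and NOT measured: find it by feel (the lip drops 5 mm, then its side meets the notch's end) or by sight. It does not shift; friction with the lip is about 0.3.
- bin_block (a point): Top inner edge of one of two black blocks, 14 mm thick, that cover the strip's ends: at (0, 125, 120) mm in the bin's frame; the other is its mirror image at y = -125. The strip is clear between them.
- caddy: Orange cup of paper-drill bits standing on the bench, 44 (x) by 60 (y) by 70 mm high, 0.13 to 0.21 kg. Origin: centre of its underside, z up. Its back, on the -x side (x = -22, up to z = 75), carries the bent lip. Hung properly its axes are parallel to the bin's. The bits are fixed in it, top z = 78. Its own weight drops it into the notch when it is not held tight.
- caddy_lip (a point): Middle of the underside of the lip's bridge, at (-26.25, 0, 70) mm in the caddy's frame. Bridge 50 mm long in y, 5 thick; from its outer end a leg 4 mm thick hangs down to z = 58, outer face x = -34.5. Slot between back and leg: 8.5 mm wide, this point in its middle. Hooked over the strip this point is at z = 112 mm on the strip's top, at 107 in the notch.
- caddy_post (a point): Top centre of the caddy's black square grip post, 18 x 18 mm, sides parallel to the caddy's x and y: at (-10, 0, 125) mm in the caddy's frame. The post rises from a cross bar whose top is at z = 73.
- booklets: Loose pile of four booklets, 105 (x) by 148 (y) by 48 mm high, with teal, yellow, orange and red covers. Origin: centre of its underside. Leave alone.
- glue_jar: White jar with red cap, diameter 60, height 85 mm, standing. Origin: centre of its underside. Leave alone.
- tape_roll: Brown cardboard tape core lying flat, diameter 90, height 45 mm. Origin: centre of its underside. Leave alone.

How it is judged:
By the outcome, as a careful person would: the job done as asked, in the order asked, and still so for the second after the job is handed in, with the robot touching nothing.
It also fails if it takes over 58 s, if anything falls off the work surface, if the arm or the gripper's body presses on something with over 40 N, if the wrist force passes 120 N, or if a joint passes its speed limit or range.

## Working session

There is one attempt and no reset: what is moved stays moved. The work goes in short steps, Python scripts to look and compute and a tool call to move; the robot and the scene stay as the last step left them, time stands still between calls to the robot, and variables do not carry over. Pictures are saved under pics/ and viewed, about 8 in all and at most 12, crops included, and the job is handed in when it is done.

Besides the shell and the picture viewer there is one more tool, called as name(argument=value, ...) on one line, values as JSON. apply_moves: Moves the arm, as the interface text tells. Its arguments: {"type":"object","properties":{"series":{"type":"array"},"grip":{"type":"number"},"force":{"type":"number"}},"required":["series"]}

```bash
mkdir -p pics; cat > h.py <<'E'
import numpy as np, cv2
from cell import env, eyes, spotter
def cam(n):
    c=eyes.camera_info(n); f=200/np.tan(np.radians(c['fovy'])/2); return c,f,np.array(c['extrinsics'])
def proj(n,P):
    c,f,T=cam(n); P=np.atleast_2d(P); q=P@T[:3,:3].T+T[:3,3]; s=q[:,:2]/q[:,2:]
    s=s*(1+c['k1']*(s**2).sum(1,keepdims=True)); return s*f+[c['cx'],c['cy']]
def ray(n,uv,z):
    c,f,T=cam(n); d=(np.atleast_2d(uv).astype(float)-[c['cx'],c['cy']])/f; s=d.copy()
    for _ in range(20): s=d/(1+c['k1']*(s**2).sum(1,keepdims=True))
    R=T[:3,:3]; o=-R.T@T[:3,3]; v=np.c_[s,np.ones(len(s))]@R
    return o+v*((z-o[2])/v[:,2])[:,None]
def save(n,name,img=None,crop=None,k=1):
    im=eyes.grab_frame(n) if img is None else img
    if crop: x0,y0,x1,y1=crop; im=im[y0:y1,x0:x1]
    im=cv2.resize(im,None,fx=k,fy=k,interpolation=cv2.INTER_CUBIC); cv2.imwrite('pics/'+name,im[:,:,::-1])
E
python3 - <<'E'
from h import *
np.set_printoptions(precision=4,suppress=True)
save('side','s0.png');save('top','t0.png')
for c in('side','top'):
    i,f,T=cam(c); print(c,i['fovy'],i['cx'],i['cy'],i['k1'],-T[:3,:3].T@T[:3,3],T[2,:3])
    for n in('bin','bin_rim','bin_block','caddy','caddy_lip','caddy_post','booklets','glue_jar','tape_roll'):
        for r in spotter.recognise(c,n)[:2]: print(n,np.array(r['at']),round(r['p'],2))
s=env.get_state();print(s)
E
```

```text
side 43.64121174443992 324.1577105457599 202.64975161036497 -0.0467191087024338 [ 0.3274 -0.8033  1.069 ] [ 0.2098  0.6107 -0.7636]
bin [0.606  0.1492 0.026 ] 0.64
bin [ 0.6549 -0.4867  0.0331] 0.5
bin_rim [0.6112 0.1482 0.029 ] 0.78
bin_block [0.6114 0.148  0.0287] 0.71
caddy [ 0.5294 -0.3299  0.0721] 0.84
caddy_post [ 0.5303 -0.3275  0.0739] 0.71
booklets [ 0.7485 -0.2967  0.0464] 0.57
glue_jar [0.4585 0.388  0.0702] 0.94
tape_roll [ 0.6524 -0.4883  0.0355] 0.89
top 53.41417370229329 321.8824638706749 199.7168300453642 -0.046657933267608545 [ 0.3784 -0.0257  1.1644] [ 0.2011 -0.0196 -0.9794]
bin_rim [0.6036 0.1587 0.0034] 0.86
bin_rim [ 0.5293 -0.3032  0.0764] 0.54
bin_block [0.6053 0.161  0.0047] 0.62
caddy [ 0.526  -0.3028  0.0715] 0.97
caddy_lip [ 0.5311 -0.3115  0.0718] 0.72
caddy_post [ 0.5308 -0.3056  0.0765] 0.57
booklets [ 0.7464 -0.2797  0.0497] 0.72
glue_jar [0.4654 0.3884 0.0854] 0.92
glue_jar [ 0.5299 -0.3042  0.0707] 0.32
tape_roll [ 0.6525 -0.4867  0.0416] 0.76
{'time_s': 1.0, 'joints': array([ 0.9512,  0.2586,  1.535 ,  0.    ,  1.348 , -0.2028]), 'qvel': array([-0.0011,  0.0009, -0.0001, -0.0003,  0.0008,  0.0012]), 'joint_efforts': array([  0.0002, -44.5939, -29.0892,  -0.0003,   0.0009,   0.    ]), 'eef_pos': array([0.2226, 0.5029, 0.4047]), 'eef_rot': array([ 0.2069,  0.9784, -0.    , -0.    ]), 'contact_force': array([ 0.6735, -0.4854,  0.407 ]), 'ft_torque': array([ 0.0303, -0.0137, -0.0145]), 'width': 0.08554947003934393}
```

View pics/s0.png

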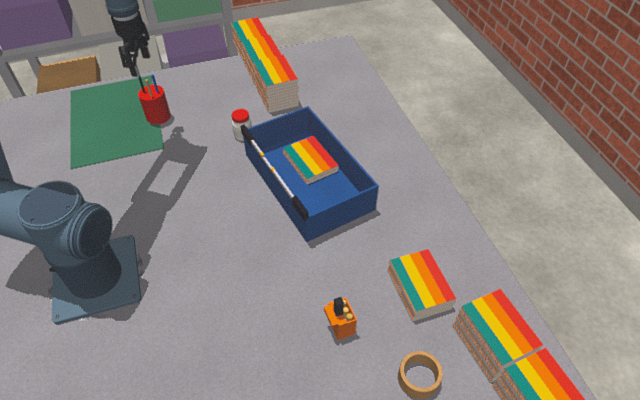

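View pics/t0.png

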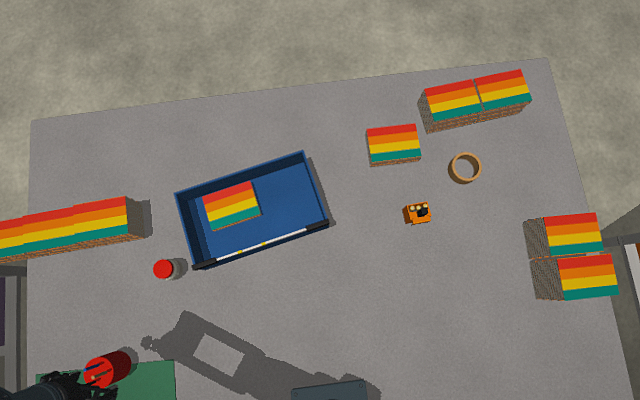

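The side view shows the bin at (310,170) and the caddy at (341,318). In the top view the caddy is at (417,213), and the strip runs from (195,265) to (327,225) with yellow marks near (237,250) and (264,244). I'll zoom in next.

```bash
python3 - <<'E'
import cv2,numpy as np
s=cv2.imread('pics/s0.png');t=cv2.imread('pics/t0.png')
z=lambda i,x0,y0,w,h,k:cv2.resize(i[y0:y0+h,x0:x0+w],None,fx=k,fy=k,interpolation=cv2.INTER_CUBIC)
a=z(t,180,210,160,65,5) #800x325
b=z(t,395,192,44,44,6);c=z(s,315,285,50,60,5);d=z(s,235,120,80,110,2.5)
o=np.zeros((600,800,3),np.uint8);o[:325]=a;o[330:330+264,:264]=b[:264];o[325:595,270:520]=c[:270];o[325:600,530:730]=d
cv2.imwrite('pics/c1.png',o)
E
```

```text
(no output)
```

View pics/c1.png

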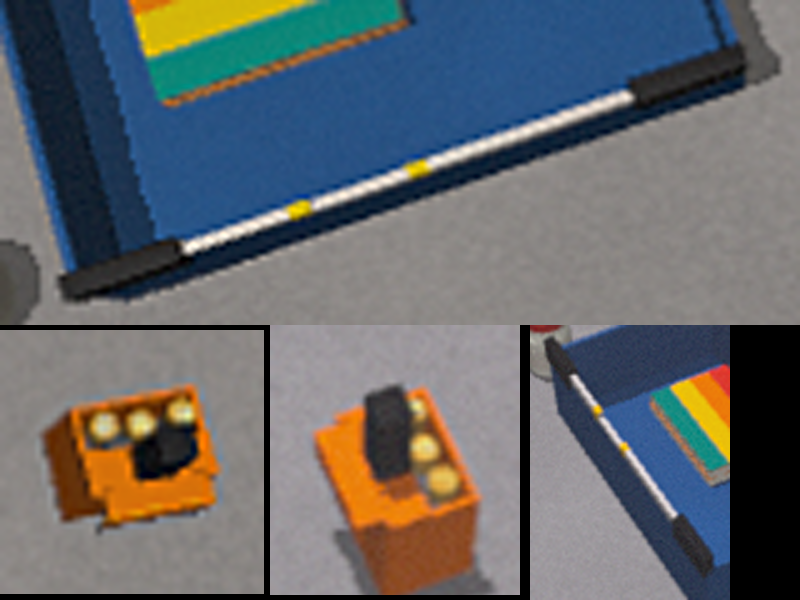

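The zoom gives clear features. In the top image the yellow marks are at about (239.6,251.5) and (263.2,243.3), the block ends at about (216.5,258.3) and (306.2,228.4), and the post top at about (424.5,211.3). I'll fit the poses now.

```bash
cat > fit.py <<'E'
from h import *
from scipy.optimize import least_squares, minimize
np.set_printoptions(precision=4,suppress=True)
def W(p,P):
    c,s=np.cos(p[2]),np.sin(p[2]); P=np.atleast_2d(P)
    z=P[:,2]+(p[3] if len(p)>3 else 0)
    return np.c_[p[0]+c*P[:,0]-s*P[:,1],p[1]+s*P[:,0]+c*P[:,1],z]
def box(a,b): return np.array([[x,y,z] for x in(a[0],b[0]) for y in(a[1],b[1]) for z in(a[2],b[2])])/1e3
CAD=[box((-22,-30,0),(22,30,70)),box((-34.5,-25,58),(-22,25,75)),box((-19,-9,73),(-1,9,125)),box((-22,-30,70),(-19,30,75))]
def cmask(n,p,parts=CAD,k=4):
    m=np.zeros((400*k,640*k),np.uint8)
    for b in parts:
        h=cv2.convexHull(((proj(n,W(p,b))+.5)*k).astype(np.float32)).round().astype(np.int32); cv2.fillConvexPoly(m,h,1)
    return cv2.resize(m.astype(np.float32),(640,400),interpolation=cv2.INTER_AREA)
def fitc(masks,p0,parts=CAD,d=(.01,.01,.1)):
    cost=lambda p:sum(np.abs(cmask(n,p,parts)-m).sum() for n,m in masks.items())
    S=np.vstack([p0]+[np.array(p0)+np.eye(len(p0))[i]*d[i] for i in range(len(p0))])
    r=minimize(cost,p0,method='Nelder-Mead',options=dict(initial_simplex=S,xatol=1e-4,fatol=.2,maxiter=150)); return r.x,r.fun
E
python3 - <<'E'
from fit import *
ims={c:eyes.grab_frame(c) for c in('side','top')}
M={}
for c in ims:
    r=spotter.cut_out(c,'caddy')
    for q in r[:2]: ys,xs=np.where(q['region']);print(c,q['p'],len(xs),xs.mean(),ys.mean())
    M[c]=r[0]['region'].astype(np.float32)
p0=[.54,-.31,.15]
for c in M: print(c,fitc({c:M[c]},p0))
pc=fitc(M,p0);print('both',pc)
print('mask sizes',[M[c].sum() for c in M])
# bin strip
for c in ims:
    im=ims[c].astype(int);r,g,b=im[...,0],im[...,1],im[...,2]
    x0,y0,x1,y1=(180,210,340,275) if c=='top' else (240,125,310,220)
    w=np.zeros(r.shape,bool);w[y0:y1,x0:x1]=True
    ye=w&(r>180)&(g>150)&(b<100)
    n,l,st,ce=cv2.connectedComponentsWithStats(ye.astype(np.uint8))
    print(c,'yellow',[(ce[i],st[i,4]) for i in range(1,n)])
# click-based bin fit: block inner top edges, yellows (strip top centre)
def res(p,full=False):
    out=[]
    A=W(p[:3],np.array([[0,125,120],[0,-125,120]])/1e3)
    out.append((proj('top',A)-[[216.3,257.8],[306.2,228.4]]).ravel())
    out.append((proj('side',A)-[[251.0,140.8],[293,197.2]]).ravel()) 
    Y=W(p[:3],np.array([[0,p[3]*1e3+27,112],[0,p[3]*1e3-27,112]])/1e3)
    out.append((proj('top',Y)-[[239.6,251.5],[263.2,243.3]]).ravel())
    return np.concatenate(out)
r=least_squares(res,[.52,.15,.25,0],loss='soft_l1');print(r.x,r.fun)
E
```

```text
side 0.8 888 340.8400900900901 317.06193693693695
top 0.73 528 416.6098484848485 212.95454545454547
side (array([ 0.5395, -0.314 ,  0.0731]), np.float64(77.5))
top (array([ 0.5391, -0.3116,  0.075 ]), np.float64(32.125))
both (array([ 0.539 , -0.3126,  0.0852]), np.float64(122.125))
mask sizes [np.float32(888.0), np.float32(528.0)]
side yellow [(array([301.8256, 152.6872]), np.int32(195)), (array([261.5714, 153.2857]), np.int32(7)), (array([272.2857, 168.    ]), np.int32(7))]
top yellow [(array([219.4974, 213.4974]), np.int32(189)), (array([263., 243.]), np.int32(9)), (array([239.5556, 251.1111]), np.int32(9))]
[0.4963 0.124  0.1985 0.0307] [ 0.424   0.9731  1.1247  0.0081  0.6499 -3.5628  0.0448 -1.3825  2.2823
 -0.7059 -1.8448  0.9701]
```

```bash
python3 - <<'E'
from fit import *
ims={c:eyes.grab_frame(c) for c in('side','top')}
obs={'top':[[239.56,251.11],[263,243]],'side':[[261.57,153.29],[272.29,168]]}
blk={'top':[[216.3,257.8],[306.2,228.4]],'side':[[251.0,140.8],[293,197.2]]}
# white pixel centroid line
L={}
for c in ims:
    im=ims[c].astype(int);x0,y0,x1,y1=(200,215,320,270) if c=='top' else (245,135,300,205)
    w=np.zeros(im.shape[:2],bool);w[y0:y1,x0:x1]=True
    m=w&(im.min(2)>150)&(im.max(2)-im.min(2)<40)
    n,l,st,ce=cv2.connectedComponentsWithStats(m.astype(np.uint8));
    print(c,[(ce[i],st[i]) for i in range(1,n) if st[i,4]>15])
    ys,xs=np.where(np.isin(l,[i for i in range(1,n) if st[i,4]>15]));L[c]=cv2.fitLine(np.c_[xs,ys].astype(np.float32),cv2.DIST_HUBER,0,.01,.01).ravel();print(L[c])
def res(p,cams=('top','side')):
    o=[]
    for c in cams:
        S=proj(c,W(p[:3],np.array([[0,100,109],[0,-100,109]])/1e3)); vx,vy,a,b=L[c]
        o.append(3*((S-[a,b])@[-vy,vx]))
        o.append((proj(c,W(p[:3],np.array([[0,p[3]+p[4],.112],[0,p[3]-p[4],.112]])))-obs[c]).ravel())
        A=proj(c,W(p[:3],np.array([[0,125,116],[0,-125,116]])/1e3));o.append(.5*((A-blk[c])@[vx,vy]))
    return np.concatenate(o)
for cs in(('top',),('side',),('top','side')):
    r=least_squares(res,[.5,.12,.27,0,.03],args=(cs,));print(cs,r.x,r.fun)
E
```

```text
side [(array([256.0909, 145.8182]), array([252, 140,  10,  12,  33], dtype=int32)), (array([266.8621, 161.7586]), array([263, 157,   9,  11,  29], dtype=int32)), (array([256.9546, 190.0752]), array([245, 162,  34,  43, 705], dtype=int32)), (array([282.8642, 182.8642]), array([273, 170,  21,  27,  81], dtype=int32))]
[  0.1322   0.9912 257.9293 185.5239]
top [(array([285.3846, 235.3736]), array([266, 228,  40,  15,  91], dtype=int32)), (array([251.4211, 247.3421]), array([242, 244,  19,   8,  38], dtype=int32)), (array([226.6977, 255.6047]), array([217, 252,  21,   9,  43], dtype=int32))]
[  0.945   -0.327  263.4137 243.0114]
('top',) [0.4977 0.1263 0.2084 0.0292 0.0326] [ 0.0006  0.0009 -0.0021 -0.006  -0.0006 -0.0017 -0.1559  0.1586]
('side',) [ 0.4573  0.1252 -0.1495  0.0311  0.0304] [ -4.4855  -2.8038  -6.4342   0.7872 -15.2193   1.8678  -1.5241   1.592 ]
('top', 'side') [ 0.4745  0.2025  0.0455 -0.0507  0.0326] [-10.5361  25.9775   1.177    3.4969   2.1021   7.3767 -14.9259 -15.2676
   9.4212 -31.9444  -3.1342   0.4519  -6.9664   1.7847 -10.4629 -10.2968]
```

```bash
python3 - <<'E'
from fit import *
obs={'top':[[239.56,251.11],[263,243]],'side':[[261.57,153.29],[272.29,168]]}
blk={'top':[[216.3,257.8],[306.2,228.4]],'side':[[251.7,139.5],[294,197.2]]}
pts=np.float32([[256.09,145.82],[266.86,161.76],[282.86,182.86]]) 
L={'top':np.array([.945,-.327,263.41,243.01]),'side':cv2.fitLine(pts,cv2.DIST_L2,0,.01,.01).ravel()}
print(L['side'])
def res(p,cams):
    o=[]
    for c in cams:
        S=proj(c,W(p[:3],np.array([[0,100,109],[0,-100,109]])/1e3)); vx,vy,a,b=L[c]
        o.append(3*((S-[a,b])@[-vy,vx]))
        o.append((proj(c,W(p[:3],np.array([[0,p[3]+p[4],.112],[0,p[3]-p[4],.112]])))-obs[c]).ravel())
        A=proj(c,W(p[:3],np.array([[0,125,116],[0,-125,116]])/1e3));o.append(.5*((A-blk[c])@[vx,vy]))
    return np.concatenate(o)
for cs in(('top',),('side',),('top','side')):
    r=least_squares(res,[.5,.12,.2,0.02,.03],args=(cs,));print(cs,r.x,r.fun)
p=r.x
print('notch top world',W(p[:3],[0,p[3],.107]))
im=eyes.grab_frame('top').copy()
E
```

```text
[  0.5869   0.8097 268.6033 163.48  ]
('top',) [0.4977 0.1263 0.2084 0.0292 0.0326] [ 0.0012  0.0014 -0.0024 -0.0069 -0.0014 -0.0039 -0.156   0.1586]
('side',) [0.4974 0.1214 0.2098 0.0311 0.0325] [ 0.0252  0.0191  0.0714 -0.0518  0.0416 -0.0302 -0.1468  0.1186]
('top', 'side') [0.4975 0.1245 0.2087 0.0299 0.0326] [ 0.7037  0.6225  0.3911  0.1     0.3956  0.0924  0.1607  0.4753 -0.8109
 -0.6493  0.0121 -0.592  -0.0214 -0.5454 -0.4983 -0.3405]
notch top world [[0.4913 0.1538 0.107 ]]
```

apply_moves(series=[[-0.95,-0.97,0,0],[-0.95,-0.97,0,0],[-0.95,-0.97,0,0],[-0.95,-0.97,0,0],[-0.95,-0.97,0,0],[-0.95,-0.97,0,0],[-0.95,-0.97,0,0],[-0.95,-0.97,0,0],[-0.95,-0.97,0,0],[-0.95,-0.97,0,0],[-0.95,-0.97,0,0],[-0.95,-0.97,0,0]], grip=0.3)

```text
time_s: 2.35
eef_pos: [0.337, 0.1965, 0.4049]
eef_rot: [0.207, 0.978, 0.0, 0.0]
contact_force: [0.6, 0.5, 0.3]
width: 0.06
```

apply_moves(series=[[-0.95,-0.97,0,0],[-0.95,-0.97,0,0],[-0.95,-0.97,0,0],[-0.95,-0.97,0,0],[-0.95,-0.97,0,0],[-0.95,-0.97,0,0],[-0.95,-0.97,0,0],[-0.95,-0.97,0,0],[-0.95,-0.97,0,0],[-0.95,-0.97,0,0],[-0.95,-0.97,0,0],[-0.95,-0.97,0,0]])

```text
time_s: 3.35
eef_pos: [0.4514, -0.1088, 0.4049]
eef_rot: [0.207, 0.978, -0.0, 0.0]
contact_force: [0.1, -0.8, 0.5]
width: 0.0595
```

apply_moves(series=[[-0.96,-0.97,0,0],[-0.96,-0.97,0,0],[-0.96,-0.97,0,0],[-0.96,-0.97,0,0],[-0.96,-0.97,0,0],[-0.96,-0.97,0,0],[-0.96,-0.97,0,0],[-0.96,-0.97,0,0],[0,0,0,0.019],[0,0,0,0.019],[0,0,0,0.019],[0,0,0,0.019]])

```text
time_s: 4.35
eef_pos: [0.5287, -0.3119, 0.4044]
eef_rot: [0.435, 0.9, 0.0, -0.0]
contact_force: [-0.9, 0.0, 0.2]
width: 0.0595
```

apply_moves(series=[[0,0,0,0.019],[0,0,0,0.019],[0,0,0,0.019],[0,0,0,0.019],[0,0,0,0.019],[0,0,0,0]])

```text
time_s: 4.85
eef_pos: [0.5287, -0.3115, 0.4046]
eef_rot: [0.68, 0.733, 0.0, -0.0]
contact_force: [-0.3, -0.8, -0.1]
width: 0.0598
```

apply_moves(series=[[-0.1,0,0.9,0],[0,0,0.9,0],[0,0,0.9,0],[0,0,0.9,0],[0,0,0.9,0],[0,0,0.9,0],[0,0,0.9,0],[0,0,0.9,0],[0,0,0,0]])

```text
time_s: 5.6
eef_pos: [0.5278, -0.3126, 0.2568]
eef_rot: [0.677, 0.736, -0.0, -0.003]
contact_force: [-0.0, -0.0, -0.4]
width: 0.0594
```

```bash
python3 - <<'E'
from h import *
a=eyes.grab_frame('top')[160:250,360:460];b=eyes.grab_frame('side')[230:350,280:400]
o=np.zeros((400,800,3),np.uint8);o[:360,:400]=cv2.resize(a,None,fx=4,fy=4);o[:,400:]=cv2.resize(b,(400,400))
save('','g.png',o);print(env.get_state()['eef_pos'])
E
```

```text
[ 0.5288208  -0.31345861  0.26037377]
```

View pics/g.png

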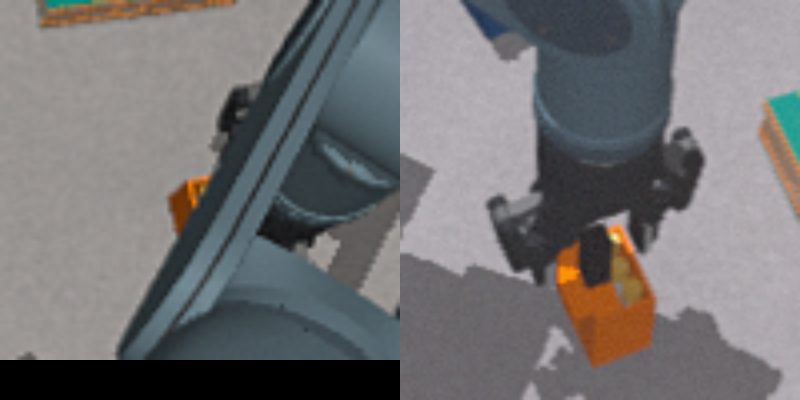

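The post stands between the fingers, around (596,255) in the side crop, so I'll close.

apply_moves(series=[[0,0,0,0],[0,0,0,0],[0,0,0,0],[0,0,0,0],[0,0,0,0],[0,0,0,0]], grip=1, force=30)

```text
time_s: 6.2
eef_pos: [0.5291, -0.3137, 0.2619]
eef_rot: [0.678, 0.735, -0.0, 0.001]
contact_force: [-1.7, 0.7, 5.8]
width: 0.0177
```

apply_moves(series=[[0,0,-0.2,0],[0,0,-0.5,0],[0,0,-0.9,0],[0,0,-0.9,0],[0,0,-0.9,0],[0,0,-0.9,0],[0,0,-0.9,0],[0,0,-0.9,0],[0,0,0,0]])

```text
time_s: 6.95
eef_pos: [0.5295, -0.3139, 0.3873]
eef_rot: [0.678, 0.735, 0.0, 0.004]
contact_force: [0.1, -0.1, -0.6]
width: 0.0175
```

```bash
python3 - <<'E'
from fit import *
s=env.get_state();print(s['eef_pos'],s['eef_rot'],s['width'],s['contact_force'],s['joints'])
save('side','l.png',crop=(240,200,400,320),k=4)
E
```

```text
[ 0.5295 -0.3139  0.3873] [0.6784 0.7347 0.0001 0.0035] 0.017476909979694963 [ 0.1349 -0.1438 -0.6409] [-0.7161  0.3849  1.3989  0.0001  1.3506 -0.7958]
```

View pics/l.png

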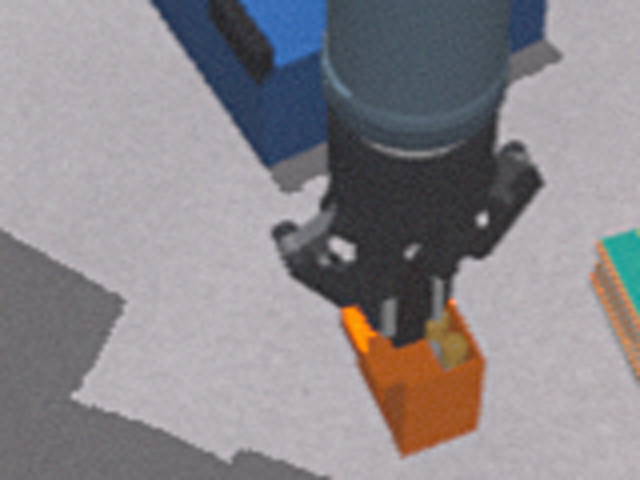

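apply_moves(series=[[0.2,0,-0.75,0],[0.5,0.06,-0.75,0],[0.9,0.06,0,0],[0.9,0.06,0,0],[0.9,0.06,0,0],[0.9,0.06,0,0],[0.9,0.06,0,0],[0.9,0.06,0,0],[0.9,0.06,0,0],[0.9,0.06,0,0],[0.9,0.06,0,0],[0.9,0.06,0,0]])

```text
time_s: 8.0
eef_pos: [0.5258, -0.1164, 0.4111]
eef_rot: [0.678, 0.735, -0.0, -0.001]
contact_force: [1.2, -0.1, -0.8]
width: 0.0174
```

apply_moves(series=[[0.9,0.06,0,0],[0.9,0.06,0,0],[0.9,0.06,0,0],[0.9,0.06,0,0],[0.9,0.06,0,0],[0.9,0.06,0,0],[0.9,0.06,0,0],[0.9,0.06,0,0],[0.9,0.06,0,0],[0.9,0.06,0,0],[0.9,0,0,0],[0.5,0,0,0]])

```text
time_s: 9.0
eef_pos: [0.5205, 0.0921, 0.4113]
eef_rot: [0.678, 0.735, -0.001, -0.001]
contact_force: [-0.1, -0.6, -0.9]
width: 0.0176
```

apply_moves(series=[[0,0,0,-0.007],[0,0,0,-0.007],[0,0,0,-0.0065],[0,0,0,0],[0,0,0,0]])

```text
time_s: 9.42
eef_pos: [0.5214, 0.0898, 0.4119]
eef_rot: [0.63, 0.777, -0.0, -0.001]
contact_force: [0.3, 1.0, -1.2]
width: 0.0175
```

```bash
cat > st.py <<'E'
from fit import *
B=(.4975,.1245,.2087)
def st():
    s=env.get_state();p=s['eef_pos'];q=s['eef_rot'];c,sn=np.cos(B[2]),np.sin(B[2]);d=p-np.array([B[0],B[1],0])
    yaw=2*np.arctan2(q[1],q[0])-np.pi/2
    print('t',s['time_s'],'TCP bin mm',1e3*np.array([c*d[0]+sn*d[1],-sn*d[0]+c*d[1],p[2]]),'yawerr deg',np.degrees(yaw-B[2]),'tilt',q[2:],'F',s['contact_force'],'w',s['width']);return s
E
python3 - <<'E'
from st import *
st();a=eyes.grab_frame('top')[180:280,190:350];b=eyes.grab_frame('side')[100:220,230:360]
o=np.zeros((600,800,3),np.uint8);o[:250,:400]=cv2.resize(a,(400,250));o[:,400:]=0;o[:480,280:]=cv2.resize(b,(520,480));o[350:600,:400]=np.where(1,cv2.resize(a,(400,250)),0) if 0 else o[350:600,:400]
save('','h.png',np.vstack([cv2.resize(a,(480,300)),cv2.resize(b,(325,300))[:, :0].repeat(0,1)]) if 0 else np.hstack([cv2.resize(a,(400,250)),cv2.resize(b,(271,250))]) if 0 else np.hstack([cv2.resize(b,(433,400)),cv2.resize(a,(360,400))]))
E
```

```text
t 9.4167 TCP bin mm [ 16.1955 -38.9504 411.9454] yawerr deg -0.050355772069046074 tilt [-0.0005 -0.0006] F [ 0.2681  0.9819 -1.2296] w 0.01745080464546989
```

View pics/h.png

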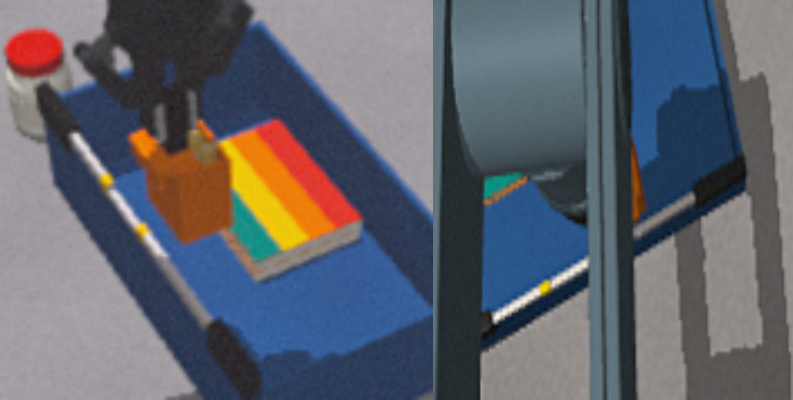

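The caddy is above the inside of the bin, with the lip over the strip between the marks and the right block. I'll lower it to just above the strip.

apply_moves(series=[[0,0,0.4,0],[0,0,0.8,0],[0,0,0.9,0],[0,0,0.9,0],[0,0,0.9,0],[0,0,0.5,0],[0,0,0.1,0],[0,0,0,0],[0,0,0,0]])

```text
time_s: 10.27
eef_pos: [0.5223, 0.0892, 0.3233]
eef_rot: [0.63, 0.777, 0.0, 0.0]
contact_force: [-0.3, 0.7, -2.2]
width: 0.018
```

```bash
python3 - <<'E'
from st import *
st();b=eyes.grab_frame('side')
k=8;x0,y0=245,130
c=cv2.resize(b[y0:y0+75,x0:x0+90],None,fx=k,fy=k,interpolation=cv2.INTER_CUBIC)
save('','i.png',c)
# predicted lip outline if TCP/bin poses are right
s=env.get_state();pc=W((*s['eef_pos'][:2],B[2]),[[.010,0,0]])[0];cz=s['eef_pos'][2]-.261
q=(pc[0],pc[1],B[2],cz)
P=np.array([[-34.5,-25,75],[-34.5,25,75],[-22,-25,75],[-34.5,-25,58],[-30.5,-25,58],[22,-30,70],[-22,-30,70],[22,-30,0],[-22,-30,0]])/1e3
print(((proj('side',W(q,P))+.5-[x0,y0])*k).round())
S=np.array([[-3,-20,112],[3,-20,112],[-3,-120,112],[3,-120,112]])/1e3
print(((proj('side',W(B,S))+.5-[x0,y0])*k).round())
E
```

```text
t 10.2667 TCP bin mm [ 16.9902 -39.6905 323.2922] yawerr deg -0.030589053658952436 tilt [0.0002 0.0003] F [-0.319   0.6887 -2.2379] w 0.018025601759915917
[[283. 376.]
 [213. 280.]
 [318. 362.]
 [286. 413.]
 [297. 408.]
 [446. 333.]
 [326. 383.]
 [452. 477.]
 [337. 526.]]
[[238. 339.]
 [254. 333.]
 [380. 537.]
 [397. 530.]]
```

View pics/i.png

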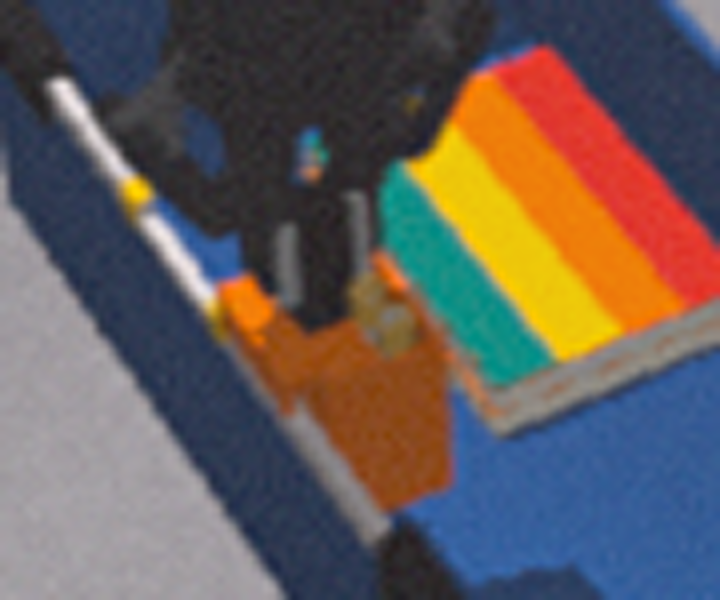

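```bash
cat > prof.py <<'E'
from st import *
def prof(img,pose,ys,z,xs):
    G=np.array([[x,y,z] for x in xs for y in ys])
    uv=proj('side',W(pose,G)).astype(np.float32)
    v=cv2.remap(img.astype(np.float32),uv[:,0].reshape(len(xs),-1),uv[:,1].reshape(len(xs),-1),cv2.INTER_LINEAR)
    return np.median(v,1)
E
python3 - <<'E'
from prof import *
s=[];im=[]
for i in range(6): im.append(eyes.grab_frame('side').astype(float)); s.append(env.get_state()['eef_pos'])
im=np.mean(im,0);p=np.mean(s,0);print(np.std(s,0)*1e3,p)
c,sn=np.cos(B[2]),np.sin(B[2]);d=p-[B[0],B[1],0];tb=np.array([c*d[0]+sn*d[1],-sn*d[0]+c*d[1],p[2]])*1e3;print('TCP bin',tb)
xs=np.arange(-12,10.1,1)/1e3
v=prof(im,B,np.arange(-105,-82,1)/1e3,.112,xs);print('strip z112 rgb');print(np.c_[xs*1e3,v].round(0).astype(int).tolist())
v=prof(im,B,np.arange(42,60,1)/1e3,.112,xs);
print(np.c_[xs*1e3,v].round(0).astype(int).tolist())
pc=W((*p[:2],B[2]),[[.010,0,0]])[0];q=(pc[0],pc[1],B[2],0)
xs=np.arange(-42,-28,.5)/1e3
for z in(58,75):
    v=prof(im,q,np.arange(-20,20,1)/1e3,p[2]-.261+z/1e3,xs);print(z,np.c_[xs*1e4,v].round(0).astype(int).tolist())
E
```

```text
[0.1148 0.011  0.2066] [0.5223 0.0892 0.3235]
TCP bin [ 16.9264 -39.646  323.5393]
strip z112 rgb
[[-12, 46, 57, 82], [-11, 52, 61, 84], [-10, 62, 68, 87], [-9, 74, 77, 92], [-8, 88, 88, 98], [-7, 102, 99, 104], [-6, 112, 108, 111], [-5, 120, 115, 117], [-4, 126, 121, 123], [-3, 130, 126, 128], [-2, 133, 129, 131], [-1, 136, 130, 131], [0, 137, 125, 125], [1, 137, 117, 112], [2, 137, 105, 92], [3, 138, 92, 71], [4, 139, 81, 50], [5, 140, 74, 37], [6, 140, 71, 28], [7, 139, 71, 25], [8, 139, 71, 25], [9, 139, 71, 26], [10, 140, 72, 28]]
[[-12, 54, 60, 78], [-11, 63, 65, 75], [-10, 79, 74, 70], [-9, 98, 85, 66], [-8, 117, 98, 64], [-7, 134, 112, 64], [-6, 155, 129, 77], [-5, 176, 145, 89], [-4, 188, 159, 100], [-3, 194, 167, 112], [-2, 188, 169, 124], [-1, 177, 164, 132], [0, 150, 150, 136], [1, 116, 133, 141], [2, 90, 117, 143], [3, 71, 101, 138], [4, 57, 89, 131], [5, 51, 76, 116], [6, 49, 64, 96], [7, 48, 56, 77], [8, 47, 50, 61], [9, 47, 45, 50], [10, 47, 44, 47]]
58 [[-420, 47, 58, 82], [-415, 50, 60, 83], [-410, 53, 63, 84], [-405, 58, 66, 86], [-400, 64, 70, 88], [-395, 70, 75, 
[... 364 characters left out ...]
 132, 69, 28], [-300, 134, 70, 27], [-295, 137, 71, 26], [-290, 140, 72, 26], [-285, 143, 74, 27]]
75 [[-420, 124, 95, 86], [-415, 125, 93, 80], [-410, 126, 89, 74], [-405, 126, 86, 67], [-400, 126, 82, 60], [-395, 126, 78, 51], [-390, 128, 75, 44], [-385, 132, 73, 39], [-380, 137, 73, 35], [-375, 145, 75, 31], [-370, 155, 77, 29], [-365, 164, 81, 26], [-360, 175, 86, 23], [-355, 185, 92, 20], [-350, 197, 97, 18], [-345, 208, 103, 15], [-340, 217, 108, 12], [-335, 224, 113, 10], [-330, 231, 117, 9], [-325, 234, 120, 9], [-320, 237, 122, 9], [-315, 238, 122, 10], [-310, 238, 122, 10], [-305, 237, 122, 11], [-300, 234, 120, 13], [-295, 227, 115, 15], [-290, 220, 111, 16], [-285, 213, 107, 17]]
```

apply_moves(series=[[0,-0.04,0.2,0],[0,0,0.15,0],[0,0,0.1,0],[0,0,0.05,0],[0,0,0.05,0],[0,0,0,0]])

```text
time_s: 11.12
eef_pos: [0.5212, 0.0891, 0.3114]
eef_rot: [0.63, 0.777, -0.0, -0.0]
contact_force: [0.6, -0.0, -1.2]
width: 0.0176
```

apply_moves(series=[[0,0,0.05,0],[0,0,0,0],[0,0,0,0]])

```text
time_s: 11.37
eef_pos: [0.5213, 0.0891, 0.3107]
eef_rot: [0.63, 0.777, 0.0, 0.0]
contact_force: [-0.0, -0.6, -2.0]
width: 0.0177
```

```bash
python3 -c "from st import *;st()"
```

```text
t 11.3667 TCP bin mm [ 15.9408 -39.5919 310.7353] yawerr deg -0.018221736622488167 tilt [0. 0.] F [-0.0182 -0.5595 -2.0364] w 0.017738398816807645
```

apply_moves(series=[[0,0,0.1,0],[0,0,0.1,0],[0,0,0.05,0],[0,0,0,0],[0,0,0,0]])

```text
time_s: 11.78
eef_pos: [0.5212, 0.0891, 0.3056]
eef_rot: [0.63, 0.777, -0.0, -0.0]
contact_force: [0.8, 0.0, -1.2]
width: 0.0177
```

apply_moves(series=[[0,0,0.05,0],[0,0,0,0],[0,0,0,0]])

```text
time_s: 12.03
eef_pos: [0.5213, 0.0891, 0.3047]
eef_rot: [0.63, 0.777, -0.0, -0.0]
contact_force: [-0.8, 0.1, -0.7]
width: 0.018
```

apply_moves(series=[[0,0,0.05,0],[0,0,0,0],[0,0,0,0]])

```text
time_s: 12.28
eef_pos: [0.5213, 0.0891, 0.3038]
eef_rot: [0.63, 0.777, 0.0, 0.0]
contact_force: [0.2, -0.5, -1.1]
width: 0.0174
```

apply_moves(series=[[0,0,0.05,0],[0,0,0,0],[0,0,0,0]])

```text
time_s: 12.53
eef_pos: [0.5214, 0.0891, 0.3037]
eef_rot: [0.63, 0.777, 0.0, 0.0]
contact_force: [-1.7, 0.3, 6.1]
width: 0.0175
```

```bash
python3 - <<'E'
from st import *
st();save('side','j.png',crop=(245,130,335,205),k=8)
E
```

```text
t 12.5333 TCP bin mm [ 16.0105 -39.5715 303.7272] yawerr deg -0.009247117919540911 tilt [0.0003 0.0005] F [-1.6901  0.2517  6.0797] w 0.01749901791809909
```

View pics/j.png

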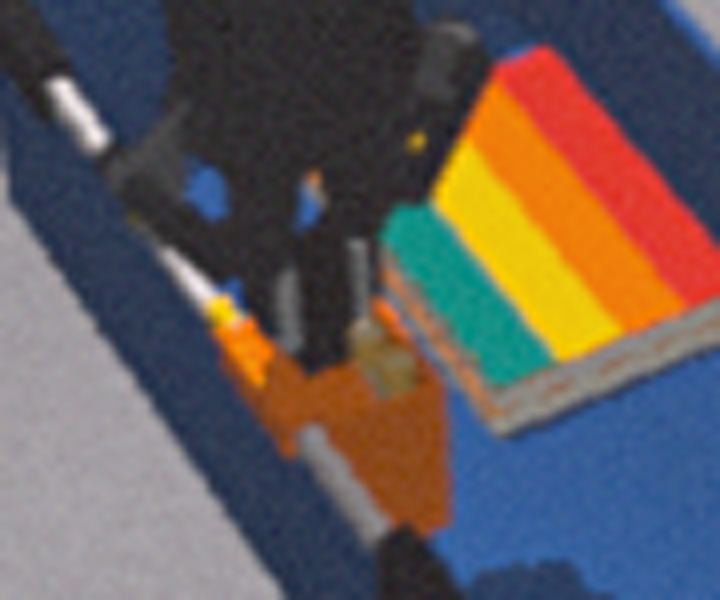

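The lip straddles the strip with the leg outside, and the contact is 6 N. I'll ease the pressure and slide toward the notch.

apply_moves(series=[[0,0,-0.035,0],[0.2,0,0,0],[0.4,0,0,0],[0.4,0,0,0],[0.4,0,0,0],[0.4,0,0,0],[0.4,0,0,0],[0.4,0,0,0],[0.4,0,0,0],[0.2,0,0,0],[0,0,0,0],[0,0,0,0]])

```text
time_s: 13.58
eef_pos: [0.5078, 0.1525, 0.3035]
eef_rot: [0.63, 0.777, 0.0, -0.0]
contact_force: [-1.0, 2.4, 6.0]
width: 0.0177
```

```bash
python3 -c "from st import *;st()"
```

```text
t 13.5833 TCP bin mm [ 15.9077  25.2484 303.4646] yawerr deg 0.008728388242550936 tilt [ 0.0005 -0.0005] F [-0.9624  2.3688  6.0286] w 0.01772438566218896
```

apply_moves(series=[[0.05,0,0,0],[0,0,0,0]])

```text
time_s: 13.75
eef_pos: [0.5079, 0.1527, 0.3035]
eef_rot: [0.63, 0.777, 0.0, -0.0]
contact_force: [0.7, 1.6, 6.3]
width: 0.0179
```

apply_moves(series=[[0.05,0,0,0],[0,0,0,0]])

```text
time_s: 13.92
eef_pos: [0.5077, 0.1534, 0.3034]
eef_rot: [0.63, 0.777, -0.0, 0.0]
contact_force: [-0.5, -2.2, 4.8]
width: 0.0175
```

apply_moves(series=[[0.05,0,0,0],[0,0,0,0]])

```text
time_s: 14.08
eef_pos: [0.5074, 0.1545, 0.3032]
eef_rot: [0.63, 0.777, -0.0, -0.0]
contact_force: [-0.7, -0.2, -1.1]
width: 0.0176
```

apply_moves(series=[[0.05,0,0,0],[0,0,0,0]])

```text
time_s: 14.25
eef_pos: [0.5068, 0.1558, 0.3026]
eef_rot: [0.63, 0.777, -0.0, -0.001]
contact_force: [1.1, 0.1, -0.2]
width: 0.0175
```

The upward force vanished, so the lip is over the notch. I'll lower it gently.

apply_moves(series=[[0,0,0.05,0],[0,0,0.05,0],[0,0,0,0],[0,0,0,0]])

```text
time_s: 14.58
eef_pos: [0.5071, 0.1556, 0.3011]
eef_rot: [0.63, 0.777, -0.0, -0.0]
contact_force: [0.4, 0.2, -0.5]
width: 0.0176
```

apply_moves(series=[[0,0,0.05,0],[0,0,0.05,0],[0,0,0,0],[0,0,0,0]])

```text
time_s: 14.92
eef_pos: [0.5072, 0.1556, 0.2993]
eef_rot: [0.63, 0.777, -0.0, -0.0]
contact_force: [-0.4, 0.4, -1.4]
width: 0.0178
```

```bash
python3 -c "from st import *;st()"
```

```text
t 14.9167 TCP bin mm [ 15.8872  28.4119 299.302 ] yawerr deg -0.0170946516183697 tilt [-0.0001 -0.0001] F [-0.3959  0.394  -1.4339] w 0.017752034767033496
```

apply_moves(series=[[0,0,0.03,0],[0,0,0,0],[0,0,0,0]])

```text
time_s: 15.17
eef_pos: [0.5072, 0.1556, 0.2988]
eef_rot: [0.63, 0.777, -0.0, 0.0]
contact_force: [-0.7, 0.5, -0.8]
width: 0.0176
```

apply_moves(series=[[0,0,0.025,0],[0,0,0,0],[0,0,0,0]])

```text
time_s: 15.42
eef_pos: [0.5072, 0.1556, 0.2987]
eef_rot: [0.63, 0.777, 0.0, 0.0]
contact_force: [-1.0, 0.3, 3.9]
width: 0.0173
```

apply_moves(series=[[0,0,0,0],[0,0,0,0],[0,0,0,0],[0,0,0,0],[0,0,0,0],[0,0,0,0]], grip=0.4)

```text
time_s: 15.92
eef_pos: [0.5072, 0.1556, 0.2982]
eef_rot: [0.63, 0.777, -0.0, -0.0]
contact_force: [0.5, 0.9, 0.4]
width: 0.0514
```

apply_moves(series=[[0,0,-0.2,0],[0,0,-0.4,0],[0,0,-0.8,0],[0,0,-0.9,0],[0,0,-0.9,0],[0,0,-0.9,0],[0,0,-0.9,0],[0,0,-0.9,0],[0,0,0,0]])

```text
time_s: 16.67
eef_pos: [0.5079, 0.1557, 0.421]
eef_rot: [0.63, 0.777, 0.003, 0.003]
contact_force: [-0.0, 0.8, -0.0]
width: 0.0513
```

apply_moves(series=[[-0.9,-0.9,0,0],[-0.9,-0.9,0,0],[-0.9,-0.9,0,0],[-0.9,-0.9,0,0],[-0.9,-0.9,0,0],[-0.9,-0.9,0,0],[-0.9,-0.9,0,0],[-0.9,-0.9,0,0],[-0.9,0,0,0],[-0.9,0,0,0],[-0.9,0,0,0],[0,0,0,0]])

```text
time_s: 17.67
eef_pos: [0.4077, -0.0702, 0.4163]
eef_rot: [0.631, 0.776, -0.0, 0.001]
contact_force: [0.3, 0.3, -1.0]
width: 0.0509
```

```bash
python3 - <<'E'
from prof import *
st();a=eyes.grab_frame('top');b=eyes.grab_frame('side')
save('','k.png',np.hstack([cv2.resize(a[195:275,180:320],(490,280)),cv2.resize(b[120:200,245:330],(298,280))]))
for n,im in(('top',a),('side',b)):
    r=spotter.cut_out(n,'caddy')
    if r:
        ys,xs=np.where(r[0]['region']);print(n,round(r[0]['p'],2),len(xs),xs.mean(),ys.mean())
        for dz in (.037,.042):
            pc=W(B,[[.02625,.0299,0]])[0]; m=cmask(n,(pc[0],pc[1],B[2],dz)); Y,X=np.mgrid[:400,:640]
            print(dz,m.sum(),(m*X).sum()/m.sum(),(m*Y).sum()/m.sum())
E
```

```text
t 17.6667 TCP bin mm [-128.1965 -171.9089  416.2793] yawerr deg -0.15649614239891244 tilt [-0.0004  0.0007] F [ 0.264   0.3307 -0.9778] w 0.05086853254440573
top 0.93 474 250.4915611814346 239.37974683544303
0.037 541.5 251.1900969529086 240.12373037857802
0.042 538.75 250.8816705336427 239.88596287703015
side 0.58 333 282.0930930930931 166.2192192192192
0.037 774.75 275.5794611164892 164.49507905776056
0.042 773.5625 275.3994505938434 163.22937707037246
```

View pics/k.png

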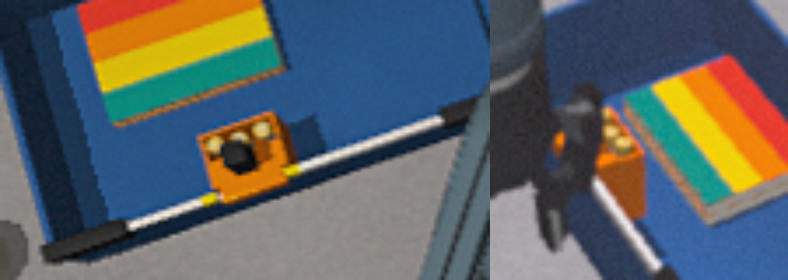

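The top view shows the caddy hanging upright with the lip between the yellow marks, at (205,198) and (292,170) in the crop. The arm hides it in the side view, so I'll move clear and verify the height.

apply_moves(series=[[-0.9,0,0,0],[-0.9,0,0,0],[-0.9,0,0,0],[-0.9,0,-0.5,0],[-0.9,0,-0.5,0],[-0.9,0,-0.5,0],[-0.9,0,-0.5,0],[-0.9,0,-0.5,0],[-0.9,0,0,0],[-0.9,0,0,0],[0,0,0,0],[0,0,0,0]])

```text
time_s: 18.87
eef_pos: [0.4447, -0.2441, 0.4653]
eef_rot: [0.63, 0.777, 0.0, -0.001]
contact_force: [0.1, 0.2, -0.3]
width: 0.0514
```

```bash
python3 - <<'E'
from prof import *
b=eyes.grab_frame('side')
save('','m.png',b,crop=(235,115,335,205),k=6)
M={'side':spotter.cut_out('side','caddy')[0]['region'].astype(np.float32)}
a=eyes.grab_frame('top');M['top']=spotter.cut_out('top','caddy')[0]['region'].astype(np.float32)
pc=W(B,[[.02625,.0299,0]])[0]
for k in (('side',),('top','side')):
    print(k,fitc({c:M[c] for c in k},[*pc[:2],B[2],.04],d=(.004,.004,.05,.006)),[M[c].sum() for c in k])
    for dz in(.037,.042): print(dz,sum(np.abs(cmask(c,(*pc[:2],B[2],dz))-M[c]).sum() for c in k))
print(pc)
E
```

```text
Traceback (most recent call last):
IndexError: list index out of range
```

View pics/m.png

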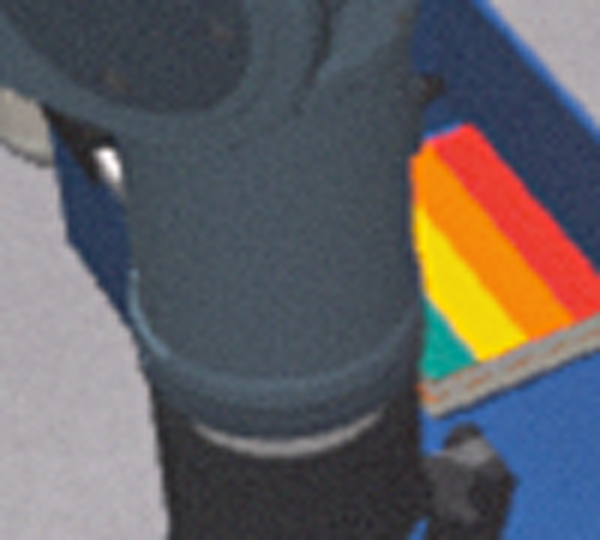

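The wrist blocks the side camera's view, so I'll move it toward the robot.

apply_moves(series=[[0,-0.9,0,0],[0,-0.9,0,0],[0,-0.9,0,0],[0,-0.9,0,0],[0,-0.9,0,0],[0,-0.9,0,0],[0,-0.9,0,0],[0,-0.9,0,0],[0,0,0,0],[0,0,0,0]])

```text
time_s: 19.8
eef_pos: [0.3034, -0.273, 0.4665]
eef_rot: [0.63, 0.777, 0.0, 0.0]
contact_force: [-0.0, 0.8, 0.4]
width: 0.0512
```

```bash
python3 - <<'E'
from prof import *
st();b=eyes.grab_frame('side')
save('','n.png',b,crop=(235,115,335,205),k=6)
M={}
for c in('side','top'):
    if c=='top': eyes.grab_frame('top')
    r=spotter.cut_out(c,'caddy')
    if r: M[c]=r[0]['region'].astype(np.float32);print(c,r[0]['p'],M[c].sum())
pc=W(B,[[.02625,.0299,0]])[0];print(pc)
for c in M: print(c,[(dz,np.abs(cmask(c,(*pc[:2],B[2],dz))-M[c]).sum()) for dz in(.034,.037,.0395,.042,.045)])
print(fitc(M,[*pc[:2],B[2],.04],d=(.004,.004,.05,.006)))
E
```

```text
t 19.8 TCP bin mm [-272.2734 -348.6926  466.4719] yawerr deg -0.07204138409475613 tilt [0.0002 0.0004] F [-0.0032  0.8233  0.3971] w 0.05115004663640491
side 0.98 524.0
top 0.81 501.0
[0.517  0.1592 0.    ]
side [(0.034, np.float32(266.625)), (0.037, np.float32(271.25)), (0.0395, np.float32(281.6875)), (0.042, np.float32(288.8125)), (0.045, np.float32(304.9375))]
top [(0.034, np.float32(72.5)), (0.037, np.float32(69.25)), (0.0395, np.float32(64.5625)), (0.042, np.float32(57.375)), (0.045, np.float32(60.25))]
(array([0.5197, 0.1603, 0.2467, 0.032 ]), np.float64(297.875))
```

View pics/n.png

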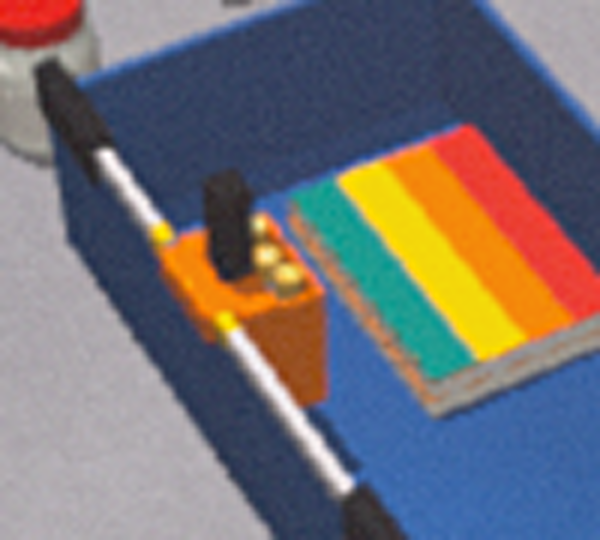

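```bash
python3 - <<'E'
from prof import *
pc=W(B,[[.02625,.0292,0]])[0]
for dz in(.037,.042): print(dz,(proj('side',W((*pc[:2],B[2],dz),np.array([[-10,0,125],[22,-30,0],[-34.5,-25,75]])/1e3))+.5-[235,115])*6)
env.hand_in()
E
```

```text
0.037 [[218.9559 179.9128]
 [328.5888 389.8347]
 [203.1265 314.8148]]
0.042 [[218.1084 171.5468]
 [328.0864 382.5588]
 [202.2403 306.9287]]
the job is handed in; nothing more can be done
```

The caddy hangs inside the bin with its lip in the notch and the gripper let go. I handed the job in at about 20 s of the 58 s. I took the caddy by its post and hooked it over the strip at bin y ≈ -40 mm. I then slid it along with about 6 N on the wrist until the upward force vanished, and lowered it about 5 mm to the notch floor.

**Checks that agreed**
- **By feel:** contact came at tool height 303.5 mm on the strip and 298.7 mm in the notch, a drop of about 5 mm. Contact forces stayed under about 7 N after the grip.
- **By sight:** both cameras show the caddy upright between the yellow marks, with all three bits in place. The post top and lower corner in the side picture match the seated height better than the strip-top height.
- **Arm:** it is well clear and touching nothing. I went near only the caddy and the strip. The booklets in the bin and the glue jar look unmoved, and I took no final picture of the rest.

**Check that disagreed**
- **Outline fit:** fitting the caddy's outline gave no clear height. The side camera's outline favoured a low position and the top camera's the strip-top height, and the combined fit put the underside at 32 mm instead of the expected 37 mm. The side outline had far fewer pixels than the model predicts (524 against about 775), so I trusted the feel and the picture.

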